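Tilt out the bin and rake the carton into the tray

ROBOT

A 6-joint arm with a two-finger parallel gripper is mounted at the origin on a cart in front of the work surface, level with it; the furniture and walls round the work are solid. World frame = base frame: x ahead of the robot, y to its left, z up, the work surface at z = 0. Lengths are in m, angles in rad, forces in N, time in s.
With the tool pointing down it reaches from about 0.35 to 0.775 m from the base axis. Payload 5.5 kg.
Tool frame: the origin (TCP) lies at the very end of the fingers, on their centre line; the grasp point (between the pads) lies 19 mm behind it; z points along the fingers, y is the line along which they close (so a half turn about z gives the same grasp; the last joint's range is limited). The gripper opens to 85 mm and grips with 20 to 120 N. Pads are 22 mm wide; open, the fingers measure 114 mm over their backs; the gripper's body (76 mm by 85 mm) begins 54 mm behind the grasp point. The pads swing forward as they close: fully open they stand 13 mm farther back than shut.
Start: joints at [-1.244, 0.313, 0.046, 1.304, 0, 1.431], TCP at [0.259, -0.514, 0.231] pointing down, gripper open.
Joint ranges: [-2.76, 2.76], [-0.86, 1.69], [-1.03, 1.26], [-2.2, 2.34], [-1.47, 1.5], [-3.14, 3.14]. Speed limits (rad/s): [2.57, 2.57, 3.14, 3.14, 3.14, 3.14].

INTERFACE

Orientations are given as a unit quaternion [w, x, y, z].
In Python, from workcell import env gives the robot as it stands. The module is installed in compiled form; this text tells all that it offers.
- The arm moves only by the tool jog_arm, never from a script. Its argument "rows" is a list of rows, each a list of 6 numbers: the shift along the world's x, y, z in units of 40 mm (1.0 is 40 mm), then the turn, a rotation vector about the world's x, y, z in units of 6 degrees (1.0 is 6 degrees). In form: [[x, y, z, wx, wy, wz], ...]. A call has 1 to 12 rows; each row is the pose to reach, as a shift and turn from the pose commanded when the call began; what a row does not reach only later rows make up. A row lasts 1/12 s, in which the tool goes at most 41.7 mm and 7.16 degrees, less where a joint would pass 70% of its speed; a pose out of reach is approached as far as the arm can. A call with a gripper value outside its range is refused whole. "jaw" is the gripper command: -1 is fully open, 1 is shut, values between are in proportion, set as the call begins (left out, the last holds). The fingers move at their own pace and stop on an object; "force" is the grip in N (left out, the last holds). Time passes only in rows, so rows that repeat a pose let the fingers close. It gives the time, the measured TCP pose, the force, the opening and the grip force at its end, in the units of the state.
- env.get_state(): the state, without advancing time (a new reading comes with each control period).
- env.read_camera(name): name is "scene" or "side" or "wrist"; returns a dict with "pixels" (420x560x3 uint8, red, green, blue), "mtx" (3x3 intrinsics, pixels), "cam_to_world" (4x4, takes a point from camera to world coordinates). Camera axes: x right, y up, looking along -z (the intrinsics and any distortion apply to the point x, -y, -z); pixel columns grow to the right and rows downward; lengths in m; the calibration is good to about 2 mm. A picture is of the moment at which its call begins. There is no depth.
- env.hand_in(): hands the job in; it is judged then, once.
The state is a dict: "clock": time; "joint_pos": joint angles; "qvel": joint speeds; "tau": joint torques, N m; "tcp_pos": TCP position; "orientation": TCP orientation; "wrist_force": force on the tool from outside, world axes, zero at the start; "ft_torque": the same for the moment, N m; "finger_gap": finger opening in m; "grip_force": force on a finger pad.
Only numpy, scipy, OpenCV 4.12 (cv2) and the standard library are available. Lean on these libraries where they do the work, as an engineer would, in place of code of your own. Each camera call takes 0.05 s, during which the arm holds its last target. There are 200 camera calls.

TASK

One of the rack's two tilt-out bins holds the small carton of screws, the other a roll of tape. Swing the carton's bin all the way forward, then rake the carton out over the bin's front lip so that it lies down in the tray in front of the bins. Leave the roll's bin shut, with the roll in it; the carton's bin may stay open.

Things in the scene. Friction and masses are not known exactly. Their poses are not given: they have to be found in the camera images.
- rack: Plywood rack fixed to the bench, 385 x 304 mm: two grey tilt-out bins side by side, a tray in front. Origin on the bench below the bins' common hinge line, midway between them; x points to the rack's back (away from the robot), y left, z up. The hinge line is at x = 0, z = 40 mm. Cheeks (y = 0, +-148 mm, 8 mm thick) and back board (x = 137 to 145 mm) are up to 85 mm high.
- tray_mid (a point): Middle of the tray's open floor, at x = -180, y = 0, z = 6 mm of the rack. The floor reaches from the bins forward to x = -232 mm and |y| < 144 mm; its walls are 22 mm high over the bench.
- bin_left (a joint): Hinge of the bin centred at y = +77 mm; 0 shut, 0.50 rad (stop) fully forward. Both bins: open top, 130 mm wide inside, 4 mm walls; shut, the floor runs level from the hinge line 115 mm back to a 24 mm rear wall, and the front panel rises 120 mm from the hinge line, leaning 58 deg forward. Fully forward the panel's inner face rises only 3 deg to the lip, the floor 29 deg to the back.
- bin_right (a joint): Hinge of the other, equal bin, centred at y = -77 mm. The hinges are stiff (0.15 N m friction), so a bin stays where it is left; a few newtons on the inner face of the front panel near the lip, forward and later downward, swing it.
- bin_left_lip (a point): Middle of the left bin's lip, the top edge of the front panel, on its inner face; moves with the bin. Shut it is at x = -102, z = 104 mm of the rack, fully swung at x = -120, z = 47 mm. A round 9 mm bead runs along its outside.
- bin_right_lip (a point): The same for the right bin.
- carton: Small closed cardboard carton of screws, 60 x 85 x 51 mm (its x, y, z), 0.25 to 0.55 kg. Origin: centre of its underside. It stands on the floor of one of the bins (drawn anew each time), its 85 mm side across the bin, at least 25 mm of floor free behind it. As the bin swings it may slide down the floor to the hinge line.
- carton_mid (a point): Centre of the carton.
- roll: Roll of tape, 58 mm across and 19 mm high, lying flat on the floor of the other bin. Origin: centre of its underside.
Mind the look-alikes: they are no part of the job. What is shaped like the carton but orange is not meant.

How it is judged:
By the outcome, as a careful person would: the job done as asked, in the order asked, and still so for the second after the job is handed in, with the robot touching nothing.
It also fails if it takes over 48 s, if anything falls off the work surface, if the arm or the gripper's body presses on something with over 40 N, if the wrist force passes 120 N, or if a joint passes its speed limit or range.

## Working session

There is one attempt and no reset: what is moved stays moved. The work goes in short steps, Python scripts to look and compute and a tool call to move; the robot and the scene stay as the last step left them, time stands still between calls to the robot, and variables do not carry over. Pictures are saved under pics/ and viewed, at most 10 in all, crops included, and the job is handed in when it is done.

Besides the shell and the picture viewer there is one more tool, called after "Call:" as name(argument=value, ...), one argument or row to a line, values as JSON. jog_arm: Moves the arm, as the interface text tells. Its arguments: {"type":"object","properties":{"rows":{"type":"array","items":{"type":"array","items":{"type":"number"}}},"jaw":{"type":"number"},"force":{"type":"number"}},"required":["rows"]}

```bash
mkdir -p pics; python3 - <<'E'
from workcell import env
import cv2,numpy as np
np.set_printoptions(precision=4,suppress=True)
for n in("scene","side"):
    c=env.read_camera(n);cv2.imwrite(f"pics/{n}0.png",c["pixels"][:,:,::-1]);print(n,c["mtx"],c["cam_to_world"],[k for k in c])
print(env.get_state())
E
```

```text
scene [[426.9585   0.     286.007 ]
 [  0.     426.9585 212.5133]
 [  0.       0.       1.    ]] [[-0.6712  0.465  -0.5773  0.0357]
 [-0.7412 -0.4125  0.5296  0.4694]
 [ 0.0081  0.7833  0.6216  0.6121]
 [ 0.      0.      0.      1.    ]] ['pixels', 'mtx', 'cam_to_world']
side [[528.8939   0.     278.2531]
 [  0.     528.8939 207.8411]
 [  0.       0.       1.    ]] [[-0.9142  0.1957 -0.3548  0.2031]
 [-0.4052 -0.445   0.7986  0.6907]
 [-0.0015  0.8739  0.4861  0.5183]
 [ 0.      0.      0.      1.    ]] ['pixels', 'mtx', 'cam_to_world']
{'clock': 0.1, 'joint_pos': array([-1.2436,  0.3139,  0.0451,  1.3036, -0.    ,  1.4312]), 'qvel': array([ 0.0007, -0.0019,  0.002 , -0.0014, -0.    , -0.0007]), 'tau': array([  0.002 , -48.1728,  29.9242,   0.0128,  -0.0002,  -0.    ]), 'tcp_pos': array([ 0.2586, -0.5131,  0.2305]), 'orientation': array([-0.0008,  0.9729,  0.2313, -0.0001]), 'wrist_force': array([-0.1505, -0.508 ,  0.055 ]), 'ft_torque': array([-0.0327, -0.0259,  0.0164]), 'grip_force': 0.0, 'finger_gap': 0.08532427240918099}
```

View pics/scene0.png

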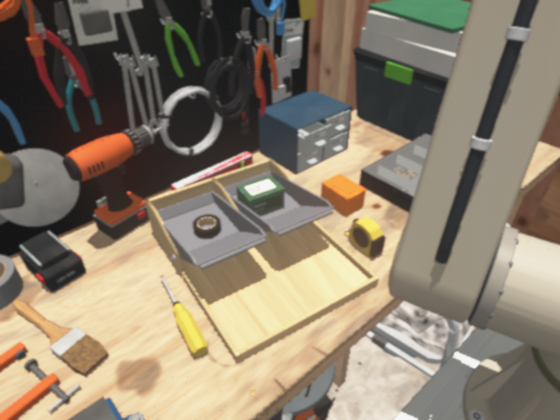

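View pics/side0.png

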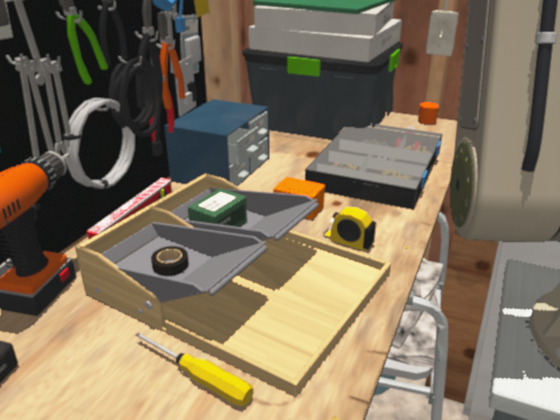

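The green carton is in the right bin (scene ~(260,190), side ~(217,207)) and the roll is in the left one. The orange box is the decoy. I'll zoom in to pick the rack corners.

```bash
python3 - <<'E'
import cv2
a=cv2.imread("pics/scene0.png")[150:365,135:390];cv2.imwrite("pics/sc.png",cv2.resize(a,None,fx=2.75,fy=2.75,interpolation=cv2.INTER_CUBIC))
a=cv2.imread("pics/side0.png")[170:395,70:395];cv2.imwrite("pics/si.png",cv2.resize(a,None,fx=2.4,fy=2.4,interpolation=cv2.INTER_CUBIC))
E
```

```text
(no output)
```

View pics/sc.png

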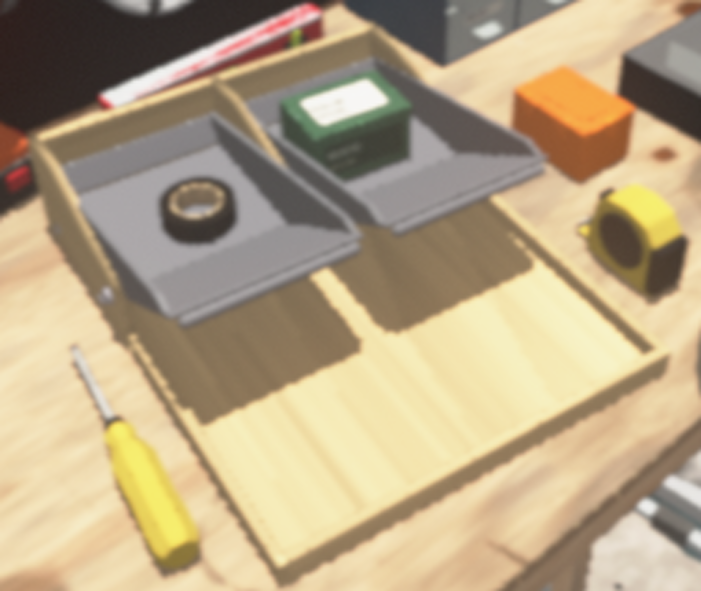

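View pics/si.png

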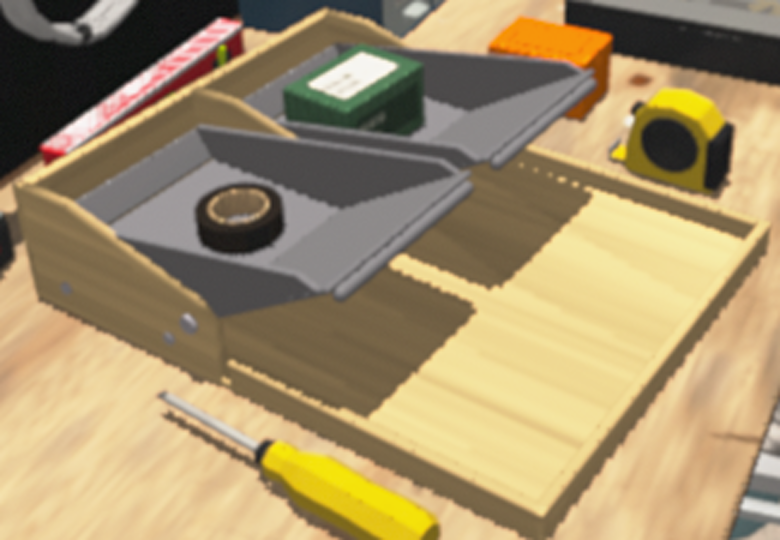

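Scene crop: tray front corners at (281,570) and (668,353), back-board corners at (34,142) and (371,30). Side crop: (545,516), (768,222), (18,183), (327,10). Carton top corners are about (282,103), (363,72), (410,104), (322,143) in scene, and (285,92), (350,45), (424,67), (355,112) in side. Next I triangulate these.

```bash
cat > h.py <<'E'
import numpy as np,cv2
from workcell import env
np.set_printoptions(precision=4,suppress=True)
K1=np.array([[426.9585,0,286.007],[0,426.9585,212.5133],[0,0,1]]);K2=np.array([[528.8939,0,278.2531],[0,528.8939,207.8411],[0,0,1]])
T1=np.array([[-.6712,.465,-.5773,.0357],[-.7412,-.4125,.5296,.4694],[.0081,.7833,.6216,.6121],[0,0,0,1]])
T2=np.array([[-.9142,.1957,-.3548,.2031],[-.4052,-.445,.7986,.6907],[-.0015,.8739,.4861,.5183],[0,0,0,1]])
def P(K,T): return K@np.diag([1,-1,-1])@np.linalg.inv(T)[:3]
P1,P2=P(K1,T1),P(K2,T2)
def tri(a,b):
    X=cv2.triangulatePoints(P1,P2,np.array(a,float).T,np.array(b,float).T);return (X[:3]/X[3]).T
def proj(Pm,X):
    q=Pm@np.append(X,1);return q[:2]/q[2]
E
cat > m.py <<'E'
from h import *
A=np.array([(281,570),(668,353),(34,142),(371,30),(282,103),(363,72),(410,104),(322,143)])/2.75+[134.7,149.7]
B=np.array([(545,516),(768,222),(18,183),(327,10),(285,92),(350,45),(424,67),(355,112)])/2.4+[69.7,169.7]
X=tri(A,B);print(X)
for x,a,b in zip(X,A,B):print(proj(P1,x)-a,proj(P2,x)-b)
R=np.array([(-240,152,22),(-240,-152,22),(145,152,85),(145,-152,85)])/1e3
d=lambda a,b:np.linalg.norm(a-b)
print(d(X[0],X[1]),d(X[2],X[3]),d(X[0],X[2]),d(R[0],R[2]))
# planar rigid fit
a=R[:,:2];b=X[:4,:2];H=(a-a.mean(0)).T@(b-b.mean(0));yaw=np.arctan2(H[0,1]-H[1,0],H[0,0]+H[1,1])
Q=np.array([[np.cos(yaw),-np.sin(yaw)],[np.sin(yaw),np.cos(yaw)]]);t=b.mean(0)-Q@a.mean(0)
print("yaw",np.degrees(yaw),"t",t,"res",(a@Q.T+t-b))
print("carton top in rack",np.c_[(X[4:,:2]-t)@Q,X[4:,2]])
E
python3 m.py
```

```text
[[ 0.3675  0.2661  0.0203]
 [ 0.3247 -0.029   0.023 ]
 [ 0.7469  0.2062  0.0832]
 [ 0.6947 -0.0808  0.0878]
 [ 0.6574  0.041   0.0858]
 [ 0.6453 -0.0306  0.0909]
 [ 0.5834 -0.0271  0.0897]
 [ 0.5944  0.0519  0.0893]]
[-0.0539 -0.1968] [0.1003 0.1397]
[-0.1386 -0.4783] [0.2117 0.3072]
[-0.3291 -0.9586] [0.4537 0.7862]
[-0.2145 -0.632 ] [0.2679 0.4658]
[0.0996 0.3081] [-0.1338 -0.2325]
[-0.1157 -0.3491] [0.1494 0.2565]
[0.3819 1.2431] [-0.5175 -0.8988]
[-0.073  -0.2257] [0.0993 0.1665]
0.29820150165252785 0.291736686378001 0.3891789588044507 0.39012049420659767
yaw -8.77606478772508 t [0.5804 0.0834] res [[-0.0011  0.0041]
 [-0.0046 -0.0012]
 [-0.      0.0053]
 [ 0.0058 -0.0082]]
carton top in rack [[ 0.0826 -0.0301  0.0858]
 [ 0.0815 -0.1027  0.0909]
 [ 0.0198 -0.1087  0.0897]
 [ 0.0186 -0.029   0.0893]]
```

Call:
jog_arm(
  rows=[
    [0.23,0.56,0.06,0,0,1],
    [0.46,1.12,0.12,0,0,2],
    [0.69,1.68,0.18,0,0,3],
    [0.92,2.24,0.24,0,0,4],
    [1.15,2.8,0.3,0,0,5],
    [1.38,3.36,0.36,0,0,6],
    [1.61,3.92,0.42,0,0,7],
    [1.84,4.48,0.48,0,0,8],
    [2.07,5.04,0.54,0,0,9],
    [2.3,5.6,0.6,0,0,10],
    [2.53,6.16,0.66,0,0,11],
    [2.75,6.7,0.75,0,0,12],
  ],
  jaw=-0.2,
)

```text
clock: 1.1
tcp_pos: [0.3687, -0.244, 0.2609]
orientation: [-0.001, 0.649, 0.761, 0.0]
wrist_force: [-0.3, 0.1, 0.2]
finger_gap: 0.0512
grip_force: 0.0
```

Call:
jog_arm(
  rows=[
    [0.23,0.56,0,0,0,1],
    [0.46,1.12,0,0,0,2],
    [0.69,1.68,0,0,0,3],
    [0.92,2.24,0,0,0,4],
    [1.15,2.8,0,0,0,5],
    [1.38,3.36,0,0,0,6],
    [1.61,3.92,0,0,0,7],
    [1.84,4.48,0,0,0,8],
    [2.07,5.04,0,0,0,9],
    [2.3,5.6,0,0,0,10],
    [2.53,6.16,0,0,0,11],
    [2.73,6.67,0,0,0,12.05],
  ],
)

```text
clock: 2.1
tcp_pos: [0.4781, 0.0227, 0.2609]
orientation: [-0.0, 0.075, 0.997, 0.0]
wrist_force: [0.3, 0.4, 0.2]
finger_gap: 0.0514
grip_force: 0.0
```

```bash
python3 - <<'E'
from h import *
c=env.read_camera("wrist");cv2.imwrite("pics/w1.png",c["pixels"][:,:,::-1]);print(repr(c["mtx"]),repr(c["cam_to_world"]));np.savez("w1.npz",K=c["mtx"],T=c["cam_to_world"])
s=env.get_state();print(s["clock"],s["tcp_pos"],s["orientation"],s["joint_pos"],s["finger_gap"])
E
```

```text
array([[369.3645,   0.    , 277.6818],
       [  0.    , 369.3645, 205.5485],
       [  0.    ,   0.    ,   1.    ]]) array([[ 0.1496, -0.9524, -0.2656,  0.4105],
       [ 0.9887,  0.1442,  0.0399,  0.0332],
       [ 0.0003, -0.2686,  0.9632,  0.4031],
       [ 0.    ,  0.    ,  0.    ,  1.    ]])
2.15 [0.4792 0.0252 0.2609] [0.0001 0.0715 0.9974 0.0013] [-0.1165  0.1204 -0.1269  1.3233  0.0025  0.0266] 0.05118859383196573
```

View pics/w1.png

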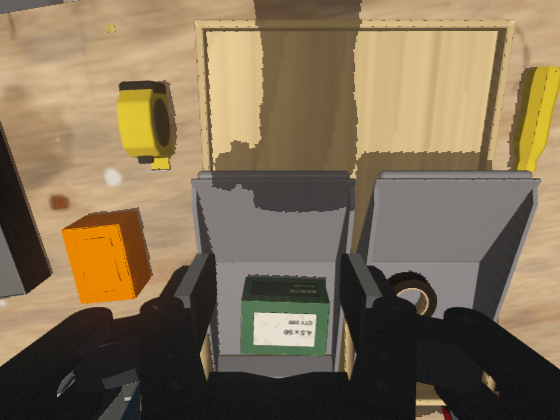

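The wrist view is nearly aligned with the rack. Tray corners at (194,22) and (516,21), right lip from (194,178) to (352,178), carton top corners at (243,299), (327,299), (329,354), (241,354).

```bash
cat >> h.py <<'E'
def ray(K,T,uv,z):
    d=T[:3,:3]@np.diag([1,-1,-1])@np.linalg.inv(K)@np.append(uv,1);return T[:3,3]+d*(z-T[2,3])/d[2]
E
python3 - <<'E'
from h import *
w=np.load("w1.npz");K,T=w["K"],w["T"]
L=ray(K,T,(516,21),.022);R=ray(K,T,(194,22),.022);d=L-R
print(L,R,np.linalg.norm(d),"yaw",np.degrees(np.arctan2(-d[0],d[1])))
yaw=np.arctan2(-d[0],d[1]);Q=np.array([[np.cos(yaw),-np.sin(yaw)],[np.sin(yaw),np.cos(yaw)]])
t=(L+R)[:2]/2-Q@[-.240,0];print("origin",t)
def rk(uv,z): return Q.T@(ray(K,T,uv,z)[:2]-t)
for n,uv,z in [("lipR",(196,180),.104),("lipL",(352,180),.104),("fl",(243,299),.091),("fr",(327,299),.091),("br",(329,354),.091),("bl",(241,354),.091)]: print(n,rk(uv,z))
f=lambda x,y:Q@[x,y]+t
print("press",f(-.09,-.077),"behind",f(.09,-.077))
E
```

```text
[0.371  0.2659 0.022 ] [ 0.3266 -0.0337  0.022 ] 0.3028246644313094 yaw -8.438923346047376
origin [0.5862 0.0809]
lipR [-0.1054 -0.1405]
lipL [-0.1051 -0.0118]
fl [ 0.0117 -0.1062]
fr [ 0.012  -0.0269]
br [ 0.0727 -0.0229]
bl [ 0.0724 -0.1098]
press [0.4859 0.0179] behind [ 0.6639 -0.0085]
```

Call:
jog_arm(
  rows=[
    [0.24,-0.2,-0.6,0,0,0],
    [0.24,-0.2,-1.2,0,0,0],
    [0.24,-0.2,-1.8,0,0,0],
    [0.24,-0.2,-2.4,0,0,0],
    [0.24,-0.2,-3.0,0,0,0],
    [0.24,-0.2,-3.5,0,0,0],
    [0.24,-0.2,-3.8,0,0,0],
    [0.24,-0.2,-3.8,0,0,0],
  ],
)

```text
clock: 2.82
tcp_pos: [0.4849, 0.0135, 0.1062]
orientation: [-0.003, 0.078, 0.997, 0.0]
wrist_force: [0.2, 0.1, -0.4]
finger_gap: 0.051
grip_force: 0.0
```

Call:
jog_arm(
  rows=[
    [-0.02,0,-0.15,0,0,0],
    [-0.05,0,-0.3,0,0,0],
    [-0.1,0.01,-0.45,0,0,0],
    [-0.15,0.02,-0.6,0,0,0],
    [-0.2,0.03,-0.75,0,0,0],
    [-0.25,0.04,-0.9,0,0,0],
    [-0.3,0.04,-1.0,0,0,0],
    [-0.3,0.04,-1.1,0,0,0],
  ],
)

```text
clock: 3.48
tcp_pos: [0.4752, 0.015, 0.065]
orientation: [-0.0, 0.078, 0.997, 0.0]
wrist_force: [-2.1, -0.1, 3.7]
finger_gap: 0.0514
grip_force: 1.7
```

Call:
jog_arm(
  rows=[
    [-0.03,0,-0.12,0,0,0],
    [-0.06,0,-0.24,0,0,0],
    [-0.06,0,-0.36,0,0,0],
    [-0.06,0,-0.45,0,0,0],
    [-0.06,0,-0.52,0,0,0],
    [-0.06,0,-0.58,0,0,0],
    [-0.06,0,-0.58,0,0,0],
  ],
)

```text
clock: 4.07
tcp_pos: [0.4724, 0.0151, 0.0428]
orientation: [-0.001, 0.078, 0.997, 0.0]
wrist_force: [-5.5, 1.5, 11.9]
finger_gap: 0.0509
grip_force: 6.0
```

Call:
jog_arm(
  rows=[
    [0,0,-0.06,0,0,0],
    [0,0,-0.12,0,0,0],
    [0,0,-0.12,0,0,0],
  ],
)

```text
clock: 4.32
tcp_pos: [0.4725, 0.0151, 0.0422]
orientation: [0.0, 0.078, 0.997, -0.0]
wrist_force: [-19.9, 3.4, 55.5]
finger_gap: 0.051
grip_force: 26.8
```

Call:
jog_arm(
  rows=[
    [0,0,0.5,0,0,0],
    [0,0,1.2,0,0,0],
    [0,0,2.0,0,0,0],
    [0,0,2.8,0,0,0],
    [0,0,3.6,0,0,0],
    [0,0,4.4,0,0,0],
    [0,0,4.4,0,0,0],
  ],
)

```text
clock: 4.9
tcp_pos: [0.4769, 0.0142, 0.2194]
orientation: [0.005, 0.078, 0.997, -0.0]
wrist_force: [0.9, 0.2, 0.0]
finger_gap: 0.0511
grip_force: 0.0
```

```bash
python3 - <<'E'
from h import *
s=env.get_state();print(s["clock"],s["tcp_pos"])
a=env.read_camera("side")["pixels"][:,:,::-1][150:400,60:420];cc=env.read_camera("wrist");b=cc["pixels"][:,:,::-1]
np.savez("w2.npz",K=cc["mtx"],T=cc["cam_to_world"]);cv2.imwrite("pics/w2.png",b)
cv2.imwrite("pics/s2.png",cv2.resize(a,None,fx=2.2,fy=2.2))
E
```

```text
4.9 [0.4769 0.0142 0.2194]
```

View pics/s2.png

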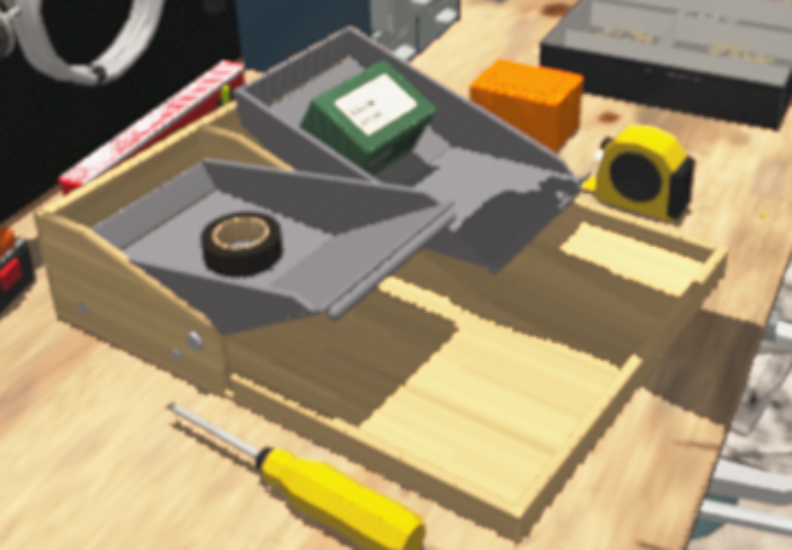

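View pics/w2.png

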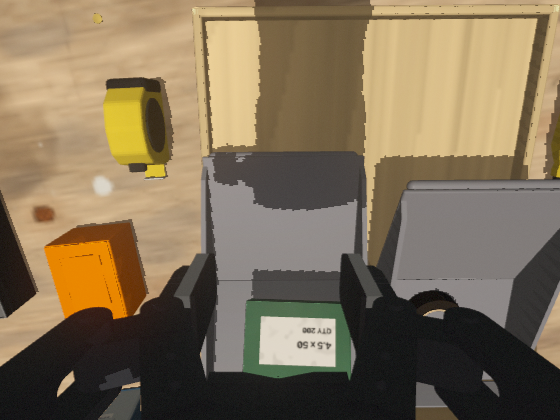

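The bin is fully forward (55 N against its stop), the roll's bin is still shut, and the carton is close to the hinge line, with its top front edge at row ~300 in the wrist view. I'll work out its slide position and the rake waypoints.

```bash
python3 - <<'E'
from h import *
w=np.load("w2.npz");K,T=w["K"],w["T"];yaw=np.radians(-8.5);Q=np.array([[np.cos(yaw),-np.sin(yaw)],[np.sin(yaw),np.cos(yaw)]]);t=np.array([.585,.081])
a=np.radians(29)
for s in (0,4,8,12,16,20):
    x=s*np.cos(a)-.051*1e3*np.sin(a);z=40+s*np.sin(a)+51*np.cos(a)
    r=[Q.T@(ray(K,T,uv,z/1e3)[:2]-t)*1e3 for uv in((245,300),(350,301))];print(s,x,z,r)
for z,uv in((.047,(206,153)),(.047,(362,153)),(.022,(194,9))):print(Q.T@(ray(K,T,uv,z)[:2]-t))
s=env.get_state();print(s["tcp_pos"])
for x in(.068,.0,-.05,-.1,-.14):print(x,(np.append(Q@[x,-.070]+t,0)-s["tcp_pos"])[:2]/.04)
E
```

```text
0 -24.72529063256319 84.60560506410918 [array([  -7.2277, -109.668 ]), array([ -5.6356, -22.2622])]
4 -21.226811804005607 86.54484354509452 [array([  -8.3644, -109.4666]), array([ -6.7835, -22.6803])]
8 -17.728332975448026 88.48408202607988 [array([  -9.501 , -109.2652]), array([ -7.9314, -23.0985])]
12 -14.229854146890442 90.42332050706523 [array([ -10.6376, -109.0638]), array([ -9.0793, -23.5166])]
16 -10.731375318332859 92.36255898805058 [array([ -11.7742, -108.8623]), array([-10.2272, -23.9348])]
20 -7.232896489775275 94.30179746903593 [array([ -12.9109, -108.6609]), array([-11.3752, -24.3529])]
[-0.1245 -0.142 ]
[-0.1235 -0.0106]
[-0.2393 -0.1495]
[0.4745 0.0145 0.2144]
0.068 [ 4.184  -0.3201]
0.0 [ 2.5027 -0.0689]
-0.05 [1.2664 0.1159]
-0.1 [0.0302 0.3007]
-0.14 [-0.9588  0.4485]
```

Call:
jog_arm(
  rows=[
    [0.8,-0.05,0,0,0,0],
    [1.6,-0.1,0,0,0,0],
    [2.4,-0.15,0,0,0,0],
    [3.2,-0.18,0,0,0,0],
    [3.8,-0.22,0,0,0,0],
    [4.24,-0.25,0,0,0,0],
    [4.24,-0.25,-0.5,0,0,0],
    [4.24,-0.25,-1.0,0,0,0],
    [4.24,-0.25,-1.5,0,0,0],
    [4.24,-0.25,-1.8,0,0,0],
    [4.24,-0.25,-1.8,0,0,0],
  ],
)

```text
clock: 5.92
tcp_pos: [0.6395, 0.0051, 0.1352]
orientation: [-0.005, 0.078, 0.997, 0.0]
wrist_force: [0.2, -0.1, 0.1]
finger_gap: 0.0515
grip_force: 0.0
```

```bash
python3 - <<'E'
from h import *
s=env.get_state();print(s["clock"],s["tcp_pos"],s["orientation"])
yaw=np.radians(-8.5);Q=np.array([[np.cos(yaw),-np.sin(yaw)],[np.sin(yaw),np.cos(yaw)]]);print(Q.T@(s["tcp_pos"][:2]-[.585,.081]))
a=env.read_camera("side")["pixels"][:,:,::-1][100:300,80:360]
cv2.imwrite("pics/s3.png",cv2.resize(a,None,fx=2.5,fy=2.5))
E
```

```text
5.9167 [0.6395 0.0051 0.1352] [-0.0047  0.0781  0.9969  0.0001]
[ 0.0652 -0.067 ]
```

View pics/s3.png

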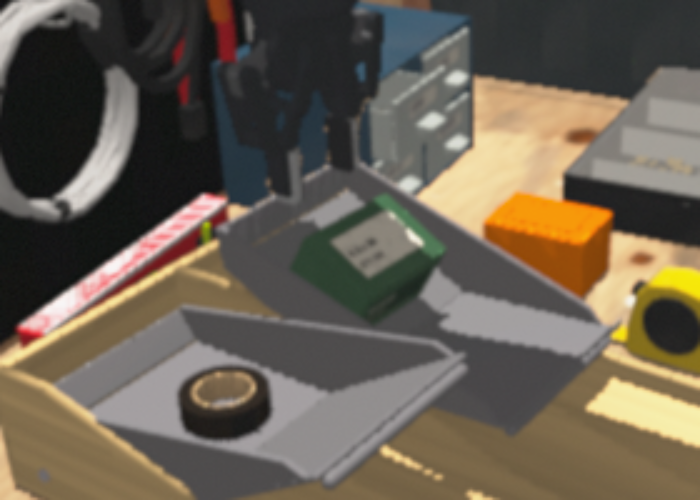

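The fingers hang behind the carton and in front of the rear wall, clear of both. Next: descend in the gap, then rake.

Call:
jog_arm(
  rows=[
    [0.12,-0.02,-0.25,0,0,0],
    [0.12,-0.02,-0.5,0,0,0],
    [0.12,-0.02,-0.75,0,0,0],
    [0.12,-0.02,-0.98,0,0,0],
    [0.12,-0.02,-0.98,0,0,0],
  ],
)

```text
clock: 6.38
tcp_pos: [0.6461, 0.0042, 0.0995]
orientation: [-0.002, 0.078, 0.997, 0.0]
wrist_force: [-0.5, 0.3, -0.4]
finger_gap: 0.0513
grip_force: 0.0
```

Call:
jog_arm(
  rows=[
    [-0.2,0.03,-0.08,0,0,0],
    [-0.4,0.06,-0.2,0,0,0],
    [-0.6,0.09,-0.32,0,0,0],
    [-0.8,0.12,-0.43,0,0,0],
    [-1.0,0.15,-0.54,0,0,0],
    [-1.0,0.15,-0.54,0,0,0],
  ],
)

```text
clock: 6.88
tcp_pos: [0.62, 0.0083, 0.0893]
orientation: [0.014, 0.078, 0.997, -0.001]
wrist_force: [13.2, -1.9, 20.0]
finger_gap: 0.0513
grip_force: 11.1
```

The carton has reached the fold of the bin. The next pull goes level instead of further down.

Call:
jog_arm(
  rows=[
    [0,0,0.3,0,0,0],
    [-0.15,0.02,0.3,0,0,0],
    [-0.3,0.04,0.3,0,0,0],
    [-0.45,0.06,0.3,0,0,0],
    [-0.6,0.08,0.3,0,0,0],
    [-0.6,0.08,0.3,0,0,0],
  ],
)

```text
clock: 7.38
tcp_pos: [0.5934, 0.0122, 0.1027]
orientation: [0.012, 0.078, 0.997, -0.0]
wrist_force: [5.4, 0.7, 34.7]
finger_gap: 0.0513
grip_force: 15.3
```

```bash
python3 - <<'E'
from h import *
s=env.get_state();print(s["clock"],s["tcp_pos"],s["orientation"],s["wrist_force"])
yaw=np.radians(-8.5);Q=np.array([[np.cos(yaw),-np.sin(yaw)],[np.sin(yaw),np.cos(yaw)]]);print(Q.T@(s["tcp_pos"][:2]-[.585,.081]))
a=env.read_camera("side")["pixels"][:,:,::-1][100:300,80:360]
cv2.imwrite("pics/s4.png",cv2.resize(a,None,fx=2.5,fy=2.5))
E
```

```text
7.3833 [0.5934 0.0122 0.1027] [ 0.0124  0.078   0.9969 -0.0004] [ 5.3778  0.7144 34.7062]
[ 0.0185 -0.0668]
```

View pics/s4.png

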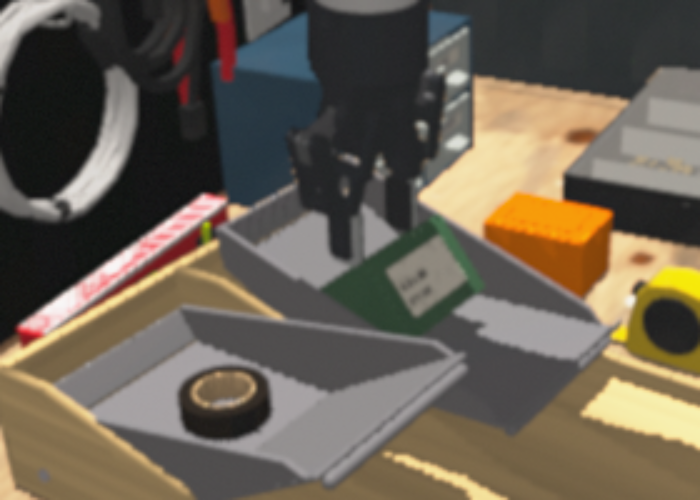

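The carton is tipping forward onto its front face, and the fingers ride on its former rear face. I'll rise and go on forward to topple it.

Call:
jog_arm(
  rows=[
    [0,0,0.5,0,0,0],
    [-0.15,0.02,0.65,0,0,0],
    [-0.3,0.04,0.7,0,0,0],
    [-0.45,0.06,0.7,0,0,0],
    [-0.6,0.09,0.7,0,0,0],
    [-0.75,0.11,0.7,0,0,0],
    [-0.75,0.11,0.7,0,0,0],
  ],
)

```text
clock: 8.02
tcp_pos: [0.5509, 0.0181, 0.1191]
orientation: [-0.002, 0.078, 0.997, 0.0]
wrist_force: [-0.1, -0.4, -0.9]
finger_gap: 0.0512
grip_force: 0.0
```

Call:
jog_arm(
  rows=[
    [0,0,0.5,0,0,0],
    [0,0,1.0,0,0,0],
    [0,0,1.0,0,0,0],
  ],
)

```text
clock: 8.27
tcp_pos: [0.5553, 0.0175, 0.1634]
orientation: [0.002, 0.078, 0.997, -0.0]
wrist_force: [1.2, 0.2, 0.9]
finger_gap: 0.0513
grip_force: 0.0
```

```bash
python3 - <<'E'
from h import *
s=env.get_state();print(s["clock"],s["tcp_pos"],s["orientation"],s["wrist_force"])
yaw=np.radians(-8.5);Q=np.array([[np.cos(yaw),-np.sin(yaw)],[np.sin(yaw),np.cos(yaw)]]);print(Q.T@(s["tcp_pos"][:2]-[.585,.081]))
a=env.read_camera("side")["pixels"][:,:,::-1][130:300,110:350]
b=env.read_camera("scene")["pixels"][:,:,::-1][150:320,160:400]
cv2.imwrite("pics/s5.png",cv2.resize(np.hstack([a,b]),None,fx=1.65,fy=1.65))
E
```

```text
8.2667 [0.5553 0.0175 0.1634] [ 0.0023  0.078   0.9969 -0.    ] [1.2451 0.1808 0.8593]
[-0.02   -0.0672]
```

View pics/s5.png

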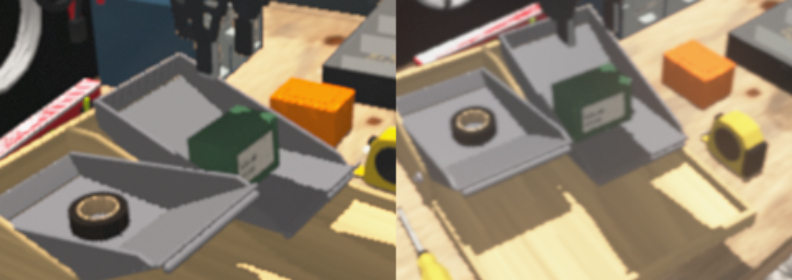

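The carton has toppled onto its front face and lies on the panel, label forward. The picture budget is used up, so from here on I measure with colour masks.

```bash
cat > g.py <<'E'
from h import *
yaw=np.radians(-8.5);Q=np.array([[np.cos(yaw),-np.sin(yaw)],[np.sin(yaw),np.cos(yaw)]]);t=np.array([.585,.081])
def hull(n):
    p=env.read_camera(n)["pixels"];h=cv2.cvtColor(p,cv2.COLOR_RGB2HSV)
    m=cv2.inRange(h,(50,70,15),(90,255,140));m[:150]=0;m[:,:150]=0;m[:,420:]=0
    m=cv2.morphologyEx(m,cv2.MORPH_OPEN,np.ones((3,3),np.uint8))
    c=max(cv2.findContours(m,0,2)[0],key=cv2.contourArea);return cv2.convexHull(c)[:,0,:].astype(float)
s=env.get_state();print(s["clock"],s["tcp_pos"],"tcp rack",Q.T@(s["tcp_pos"][:2]-t),s["wrist_force"])
A,B=hull("scene"),hull("side")
def cen(c):
    m=cv2.moments(c.astype(np.float32));return np.array([m["m10"],m["m01"]])/m["m00"]
ex=lambda A:[A[A[:,0].argmin()],A[A[:,0].argmax()],A[A[:,1].argmin()],A[A[:,1].argmax()],cen(A)]
a,b=ex(A),ex(B);X=tri(a,b)
for x,u,v,n in zip(X,a,b,("left","right","top","bottom","cen")):
    print(n,u,v,np.append(Q.T@(x[:2]-t),x[2])*1e3,"err",np.abs(proj(P1,x)-u).max())
E
python3 g.py
```

```text
8.3667 [0.554  0.0176 0.1607] tcp rack [-0.0213 -0.0673] [-0.163   0.5603 -0.4417]Traceback (most recent call last):
  File "g.py", line 9, in <module>
    A,B=hull("scene"),hull("side")
        ~~~~^^^^^^^^^
  File "g.py", line 7, in hull
    c=max(cv2.findContours(m,0,2)[0],key=cv2.contourArea);return cv2.convexHull(c)[:,0,:].astype(float)
ValueError: max() iterable argument is empty
```

```bash
python3 - <<'E'
import cv2,numpy as np
p=cv2.imread("pics/s5.png");h=cv2.cvtColor(p,cv2.COLOR_BGR2HSV)
print(h[150,215],p[150,215],h[115,580],p[115,580],p[95,590],h[130,260],h[60,130])
E
sed -i 's/(50,70,15),(90,255,140)/(40,70,15),(95,255,140)/; s/\[150:\]//' g.py; python3 g.py
```

```text
[65 73 70] [53 70 50] [48 36 84] [72 84 77] [62 75 66] [65 71 65] [103 100  66]
8.4167 [0.5534 0.0177 0.1598] tcp rack [-0.0219 -0.0673] [-0.3896 -0.712  -0.648 ]Traceback (most recent call last):
  File "g.py", line 9, in <module>
    A,B=hull("scene"),hull("side")
        ~~~~^^^^^^^^^
  File "g.py", line 7, in hull
    c=max(cv2.findContours(m,0,2)[0],key=cv2.contourArea);return cv2.convexHull(c)[:,0,:].astype(float)
ValueError: max() iterable argument is empty
```

```bash
python3 - <<'E'
s=open('g.py').read()
s=s.replace('h=cv2.cvtColor(p,cv2.COLOR_RGB2HSV)','q=p.astype(int)').replace('m=cv2.inRange(h,(40,70,15),(95,255,140))','m=((q[...,1]-q[...,0]>6)&(q[...,1]-q[...,2]>6)&(q[...,1]<130)).astype(np.uint8)*255')
open('g.py','w').write(s)
E
python3 g.py
```

```text
8.4667 [0.5529 0.0177 0.1594] tcp rack [-0.0223 -0.0673] [-0.2192  0.561   0.2562]
left [256. 214.] [224. 221.] [ -8.1719 -20.8376  85.1608] err 4.333795337084666
right [290. 200.] [278. 209.] [-74.5419 -64.6636 119.3812] err 5.757457160106128
top [278. 195.] [262. 195.] [-63.4817 -42.1711 144.7709] err 0.8669998215409578
bottom [271. 234.] [266. 240.] [-95.4291  -5.2126  92.946 ] err 0.31741997553100987
cen [271.7675 211.7064] [253.9433 217.5336] [-54.583  -32.9159 105.6891] err 0.08162436283549823
```

```bash
python3 - <<'E'
from g import *
a=[(276,234),(303,226),(255,205)];b=[(255.5,242),(278,227),(225,219)]
for x,u in zip(tri(a,b),a):print(np.append(Q.T@(x[:2]-t),x[2])*1e3,proj(P1,x)-u)
for u,v,z in zip(a,b,(.046,.046,.1)):print([Q.T@(ray(K,T,w,z)[:2]-t) for K,T,w in((K1,T1,u),(K2,T2,v))])
c=env.read_camera("wrist");q=c["pixels"].astype(int)
m=((q[...,1]-q[...,0]>6)&(q[...,1]-q[...,2]>6)&(q[...,1]<130)).astype(np.uint8)
m[:200]=0;m=cv2.morphologyEx(m,cv2.MORPH_OPEN,np.ones((5,5),np.uint8))
for k in cv2.findContours(m,0,2)[0]:print(cv2.contourArea(k),cv2.boundingRect(k))
x,y,w,h=cv2.boundingRect(m)
for z in(.045,.105):print([Q.T@(ray(c["mtx"],c["cam_to_world"],p,z)[:2]-t) for p in((x,y),(x+w,y),(x,y+h),(x+w,y+h))])
E
```

```text
8.5667 [0.5528 0.0178 0.1592] tcp rack [-0.0225 -0.0673] [0.0727 0.7481 0.284 ]
left [256. 216.] [224. 221.] [-11.7185 -17.7506  86.4521] err 5.402396100105392
right [294. 191.] [278. 208.] [-57.7142 -87.1617 111.3962] err 9.77743026246796
top [294. 191.] [262. 195.] [ -16.829  -110.8419  100.498 ] err 0.25401542302327584
bottom [270. 234.] [266. 240.] [-97.5356  -1.8941  95.672 ] err 0.14710078439173913
cen [273.2937 209.6329] [253.8771 217.4876] [-47.9537 -41.0983 100.8084] err 0.7620843537185351
[-53.4959 -40.4681  52.191 ] [-1.0109 -2.9428]
[ -57.0655 -103.6589   48.3531] [-1.2467 -3.5541]
[ -2.2037 -26.0867  90.4421] [0.0566 0.1785]
[array([-0.0561, -0.0411]), array([-0.0425, -0.0522])]
[array([-0.0655, -0.1009]), array([-0.0483, -0.1123])]
[array([-0.0126, -0.0203]), array([-0.013, -0.013])]
8100.5 (203, 200, 150, 63)
[array([-0.0238, -0.1207]), array([-0.023 , -0.0129]), array([ 0.0253, -0.1237]), array([ 0.0261, -0.0106])]
[array([-0.0394, -0.108 ]), array([-0.0388, -0.0254]), array([-0.0018, -0.1103]), array([-0.0011, -0.0237])]
```

Call:
jog_arm(
  rows=[
    [0.6,-0.09,0,0,0,0],
    [1.15,-0.17,0,0,0,0],
    [1.15,-0.17,-0.5,0,0,0],
    [1.15,-0.17,-1.0,0,0,0],
    [1.15,-0.17,-1.5,0,0,0],
    [1.15,-0.17,-2.0,0,0,0],
    [1.15,-0.17,-2.2,0,0,0],
    [1.15,-0.17,-2.2,0,0,0],
  ],
)

```text
clock: 9.38
tcp_pos: [0.5975, 0.0111, 0.0699]
orientation: [-0.003, 0.078, 0.997, 0.0]
wrist_force: [0.1, -0.4, 0.3]
finger_gap: 0.051
grip_force: 0.0
```

Call:
jog_arm(
  rows=[
    [-0.2,0.03,-0.1,0,0,0],
    [-0.4,0.06,-0.25,0,0,0],
    [-0.6,0.09,-0.35,0,0,0],
    [-0.8,0.12,-0.4,0,0,0],
    [-1.0,0.15,-0.4,0,0,0],
    [-1.2,0.18,-0.38,0,0,0],
  ],
)

```text
clock: 9.88
tcp_pos: [0.5595, 0.0169, 0.0625]
orientation: [0.008, 0.078, 0.997, -0.0]
wrist_force: [9.7, -0.4, 8.9]
finger_gap: 0.0513
grip_force: 5.4
```

Call:
jog_arm(
  rows=[
    [-0.2,0.03,0.05,0,0,0],
    [-0.4,0.06,0.05,0,0,0],
    [-0.6,0.09,0.05,0,0,0],
    [-0.8,0.12,0.05,0,0,0],
  ],
)

```text
clock: 10.22
tcp_pos: [0.5278, 0.0217, 0.0646]
orientation: [0.009, 0.078, 0.997, -0.0]
wrist_force: [11.1, -2.2, 10.3]
finger_gap: 0.0513
grip_force: 5.3
```

```bash
cat > w.py <<'E'
from h import *
yaw=np.radians(-8.5);Q=np.array([[np.cos(yaw),-np.sin(yaw)],[np.sin(yaw),np.cos(yaw)]]);t=np.array([.585,.081])
s=env.get_state();print(s["clock"],"tcp rack",Q.T@(s["tcp_pos"][:2]-t),s["tcp_pos"][2],s["wrist_force"])
c=env.read_camera("wrist");q=c["pixels"].astype(int)
m=((q[...,1]-q[...,0]>6)&(q[...,1]-q[...,2]>6)&(q[...,1]<130)).astype(np.uint8);m[:,:150]=0;m[:,420:]=0
m=cv2.morphologyEx(m,cv2.MORPH_OPEN,np.ones((5,5),np.uint8))
x,y,w,h=cv2.boundingRect(m);print((x,y,w,h),m.sum())
k=max(cv2.findContours(m,0,2)[0],key=cv2.contourArea);print(cv2.minAreaRect(k),cv2.approxPolyDP(k,6,True)[:,0].tolist())
for z in(.006,.045,.105):print(z,*[np.round(1e3*(Q.T@(ray(c["mtx"],c["cam_to_world"],p,z)[:2]-t))) for p in((x,y),(x+w,y),(x,y+h),(x+w,y+h))])
E
python3 w.py
```

```text
10.2167 tcp rack [-0.0478 -0.0671] 0.06459102983442815 [11.0554 -2.1582 10.3139]
(150, 118, 270, 180) 44993
((284.5, 207.5), (179.0, 269.0), 90.0) [[419, 132], [373, 118], [367, 122], [374, 125], [151, 131], [162, 138], [151, 156], [163, 255], [150, 256], [150, 277], [155, 272], [171, 286], [153, 296], [412, 296]]
0.006 [-108. -134.] [-107.    9.] [  -1. -145.] [ 0. 20.]
0.045 [-110. -120.] [-109.   -6.] [ -24. -130.] [-23.   3.]
0.105 [-113. -100.] [-113.  -29.] [ -59. -106.] [-59. -23.]
```

Call:
jog_arm(
  rows=[
    [-0.2,0.03,0,0,0,0],
    [-0.4,0.06,0,0,0,0],
    [-0.6,0.09,0,0,0,0],
    [-0.8,0.12,0,0,0,0],
    [-1.0,0.15,0,0,0,0],
    [-1.15,0.17,0,0,0,0],
    [-1.15,0.17,0,0,0,0],
    [-1.15,0.17,0,0,0,0],
  ],
)

```text
clock: 10.93
tcp_pos: [0.474, 0.0297, 0.0607]
orientation: [0.001, 0.078, 0.997, 0.0]
wrist_force: [0.0, -0.5, 0.4]
finger_gap: 0.0515
grip_force: 0.0
```

```bash
python3 w.py
```

```text
10.9333 tcp rack [-0.1022 -0.0672] 0.0607012839559041 [ 0.0484 -0.494   0.3514]
(196, 31, 194, 169) 27614
((290.767578125, 114.61292266845703), (185.58213806152344, 158.65362548828125), 4.820766448974609) [[212, 43], [218, 49], [202, 63], [208, 122], [198, 140], [196, 186], [366, 199], [389, 45], [240, 31]]
0.006 [-204. -106.] [-204.  -11.] [-119. -112.] [-118.   -5.]
0.045 [-198.  -98.] [-197.  -22.] [-129. -103.] [-129.  -17.]
0.105 [-187.  -86.] [-187.  -39.] [-145.  -89.] [-145.  -36.]
```

Call:
jog_arm(
  rows=[
    [0,0,0.7,0,0,0],
    [0,0,1.5,0,0,0],
    [0,0,2.3,0,0,0],
    [-0.2,0,3.1,0,0,0],
    [-0.2,0,3.5,0,0,0],
    [-0.2,0,3.5,0,0,0],
    [-0.2,0,3.5,0,0,0],
  ],
)

```text
clock: 11.57
tcp_pos: [0.466, 0.0297, 0.1998]
orientation: [0.001, 0.078, 0.997, 0.0]
wrist_force: [0.9, 0.0, -0.2]
finger_gap: 0.0515
grip_force: 0.0
```

```bash
python3 - <<'E'
from h import *
yaw=np.radians(-8.5);Q=np.array([[np.cos(yaw),-np.sin(yaw)],[np.sin(yaw),np.cos(yaw)]]);t=np.array([.585,.081])
print(env.get_state()["clock"],env.get_state()["tcp_pos"])
for n,r in(("wrist",(150,420)),("scene",(200,400)),("side",(150,400))):
    c=env.read_camera(n);q=c["pixels"].astype(int);g=q[...,1]
    m=((g-q[...,0]>10)&(g-q[...,2]>4)&(g<140)).astype(np.uint8);m[:,:r[0]]=0;m[:,r[1]:]=0
    if n!="wrist":m[:150]=0
    m=cv2.morphologyEx(m,cv2.MORPH_OPEN,np.ones((3,3),np.uint8))
    k=max(cv2.findContours(m,0,2)[0],key=cv2.contourArea);k=cv2.approxPolyDP(cv2.convexHull(k),3,True)[:,0]
    print(n,cv2.contourArea(k),m.sum())
    for p in k:print(p,*[np.round(1e3*(Q.T@(ray(c["mtx"],c["cam_to_world"],p,z)[:2]-t))) for z in(.006,.057,.066)])
E
```

```text
11.5667 [0.466  0.0297 0.1998]
wrist 4244.5 6259
[327  85] [-192.  -25.] [-190.  -31.] [-190.  -32.]
[330 118] [-165.  -21.] [-167.  -28.] [-167.  -30.]
[325 161] [-126.  -25.] [-134.  -31.] [-136.  -32.]
[267 157] [-130.  -78.] [-138.  -76.] [-139.  -76.]
[264 128] [-156.  -80.] [-160.  -78.] [-160.  -78.]
[289  82] [-195.  -58.] [-193.  -59.] [-192.  -59.]
scene 13.0 36
[329 241] [ -98. -147.] [-140. -109.] [-147. -102.]
[324 247] [-106. -127.] [-148.  -91.] [-155.  -84.]
[323 243] [ -96. -133.] [-138.  -96.] [-146.  -89.]
side 2475.0 2574
[329 238] [-111. -185.] [-147. -112.] [-153.  -99.]
[355 248] [-165. -180.] [-195. -108.] [-200.  -95.]
[352 275] [-195. -105.] [-222.  -40.] [-227.  -29.]
[324 298] [-184.  -29.] [-212.   28.] [-217.   38.]
[297 285] [-133.  -35.] [-166.   23.] [-172.   33.]
[296 260] [-96. -93.] [-133.  -30.] [-140.  -18.]
[319 241] [-101. -166.] [-137.  -95.] [-144.  -83.]
```

The side view puts vertical carton edges from z=6 to z=57 mm with its rear at x≈-133, so it lies flat in front of the lip. I'll check the height, and any lean, with a gentle touch on top.

Call:
jog_arm(
  rows=[
    [-0.5,0.08,-0.6,0,0,0],
    [-1.04,0.16,-1.2,0,0,0],
    [-1.04,0.16,-1.8,0,0,0],
    [-1.04,0.16,-2.4,0,0,0],
    [-1.04,0.16,-2.9,0,0,0],
    [-1.04,0.16,-3.1,0,0,0],
    [-1.04,0.16,-3.3,0,0,0],
    [-1.04,0.16,-3.4,0,0,0],
    [-1.04,0.16,-3.5,0,0,0],
    [-1.04,0.16,-3.5,0,0,0],
  ],
)

```text
clock: 12.55
tcp_pos: [0.4241, 0.036, 0.0592]
orientation: [-0.0, 0.078, 0.997, 0.0]
wrist_force: [0.1, 0.3, -0.1]
finger_gap: 0.0514
grip_force: 0.0
```

Call:
jog_arm(
  rows=[
    [0,0,-0.05,0,0,0],
    [0,0,-0.1,0,0,0],
    [0,0,-0.15,0,0,0],
    [0,0,-0.2,0,0,0],
    [0,0,-0.2,0,0,0],
  ],
)

```text
clock: 12.97
tcp_pos: [0.4247, 0.036, 0.0538]
orientation: [0.001, 0.078, 0.997, -0.0]
wrist_force: [-7.3, -0.0, 25.4]
finger_gap: 0.0514
grip_force: 12.4
```

Contact is stiff at TCP z≈54 mm, the height a flat carton should give. Now I retreat and check.

Call:
jog_arm(
  rows=[
    [0,0,0.4,0,0,0],
    [0,0,1.0,0,0,0],
    [0,0,1.8,0,0,0],
    [0,0,2.6,0,0,0],
    [0,0,3.4,0,0,0],
    [0,-0.6,4.2,0,0,0],
    [0,-1.4,4.8,0,0,0],
    [0,-2.2,5,0,0,0],
    [0,-3,5,0,0,0],
    [0,-3.8,5,0,0,0],
    [0,-4.4,5,0,0,0],
    [0,-4.4,5,0,0,0],
  ],
)

```text
clock: 13.97
tcp_pos: [0.4245, -0.1438, 0.2515]
orientation: [0.001, 0.08, 0.997, -0.001]
wrist_force: [0.8, -0.2, 0.1]
finger_gap: 0.0516
grip_force: 0.0
```

```bash
python3 - <<'E'
from h import *
yaw=np.radians(-8.5);Q=np.array([[np.cos(yaw),-np.sin(yaw)],[np.sin(yaw),np.cos(yaw)]]);t=np.array([.585,.081])
c=env.read_camera("side");n=c["pixels"].astype(int);o=cv2.imread("pics/side0.png")[:,:,::-1].astype(int)
d=np.abs(n-o).max(2)
print("left bin change (roll, panel, wall)",[np.median(d[a:b,e:f]) for a,b,e,f in((250,275,150,190),(255,280,195,225),(230,240,120,140))])
q=n;g=q[...,1];m=((g-q[...,0]>10)&(g-q[...,2]>4)&(g<140)).astype(np.uint8);m[:150]=0;m[:,:150]=0;m[:,400:]=0
m=cv2.morphologyEx(m,cv2.MORPH_OPEN,np.ones((3,3),np.uint8));k=cv2.convexHull(max(cv2.findContours(m,0,2)[0],key=cv2.contourArea))
for p in cv2.approxPolyDP(k,2,True)[:,0]:print(p,*[np.round(1e3*(Q.T@(ray(K2,T2,p,z)[:2]-t))) for z in(.006,.057)])
print(env.get_state()["clock"],env.get_state()["tcp_pos"])
E
```

```text
left bin change (roll, panel, wall) [np.float64(3.0), np.float64(5.0), np.float64(4.0)]
[329 238] [-111. -185.] [-147. -112.]
[353 247] [-161. -181.] [-191. -109.]
[356 251] [-170. -172.] [-200. -101.]
[352 275] [-195. -105.] [-222.  -40.]
[324 298] [-184.  -29.] [-212.   28.]
[297 285] [-133.  -35.] [-166.   23.]
[296 259] [-95. -96.] [-132.  -32.]
[321 240] [-102. -171.] [-139. -100.]
14.0167 [ 0.424  -0.1419  0.2514]
```

The roll's bin hasn't changed, and the carton lies flat in the tray, about x -133 to -195, z 6 to 57 mm. Handing in.

```bash
python3 -c "
from workcell import env
print(env.hand_in())"
```

```text
the job is handed in; nothing more can be done
None
```

The carton's (right) bin is swung fully forward and the carton lies flat in the tray, having tipped over on the way out; the roll's bin stayed shut with the roll in it, and the job was handed in at about 14 s with no verdict shown.

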